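# Set out the priming kit on its silhouette pads

## Robot

A 7-joint arm with a two-finger parallel gripper is mounted at the origin on a cart in front of the work surface, level with it; the furniture and walls round the work are solid. World frame = base frame: x ahead of the robot, y to its left, z up, the work surface at z = 0. Lengths are in m, angles in rad, forces in N, time in s.
With the tool pointing down it reaches from about 0.4 to 0.9 m from the base axis. Payload 5.5 kg.
Tool frame: the origin (TCP) lies midway between the tips of the shut fingers; the grasp point (between the pads) lies 19 mm behind it (manip.grip_depth is the distance from the TCP to the grasp point, in m); z points along the fingers, y is the line along which they close (so a half turn about z gives the same grasp; the last joint's range is limited). The gripper opens to 92 mm and grips with 3 to 60 N. Pads are 19 mm wide; open, the fingers measure 130 mm over their backs; the gripper's body (75 mm by 190 mm) begins 47 mm behind the grasp point.
Start: joints at [-1.049, 0.501, -0.427, 1.55, 0.221, 1.138, -0.21], TCP at [0.166, 0.628, 0.227] pointing down, gripper open.
Joint ranges: [-2.88, 2.88], [-0.31, 2.03], [-1.54, 1.56], [0.2, 2.42], [-1.41, 4.55], [0.19, 2.02], [-2.57, 2.57]. Speed limits (rad/s): [2.57, 2.57, 3.14, 3.14, 3.14, 3.14, 3.14].

## Interface

Orientations are given as a unit quaternion [x, y, z, w].
In Python, from bench import manip, effector, viewer gives the robot as it stands. Calls block until the motion is done:
- manip.move_pose(position, orientation): joint-space move of the TCP to a pose.
- manip.servo_line(position, ori=None, vel=0.15): straight line of the TCP; ori=None keeps the orientation; vel is the mean speed in m/s.
- manip.movej(angles): joint-space move.
- effector.open_jaws() and effector.close(f_grip=None): open the fingers fully, or close them until they stop; f_grip is the grip in N (None keeps the last).
- manip.sleep(seconds).
- manip.solve_ik(position, orientation): joint angles nearest the present ones, or None.
- viewer.get_image(name): name is "scene" or "top"; returns the picture (480x640x3 uint8, red, green, blue); there is no depth.
- viewer.get_calibration(name): a dict with "vfov" (degrees; the focal length in pixels is half the picture's height over the tangent of half this angle, whatever the lens; pixels are square), "cx", "cy" (the principal point, pixels), "eye" and "attitude" of the camera in the world. Camera axes: x right, y down, z forward; pixel columns grow to the right and rows downward; lengths in m; the calibration is good to about 2 mm. A picture is of the moment at which its call begins. get_calibration takes no time and is no camera call.
A pose or a line that the arm cannot do raises manip.PlanningError and nothing moves.
- manip.hand_in(): hands the job in; it is judged then, once.
Readings, each from a call of its own:
- manip.current_clock(): time.
- manip.current_q(): joint angles.
- manip.current_joint_velocities(): joint speeds.
- manip.current_tau(): joint torques, N m.
- manip.current_tool_pos(): TCP position.
- manip.current_tcp_rot(): TCP orientation.
- manip.current_force(): force on the tool from outside, world axes, zero at the start.
- manip.current_wrist_torque(): the same for the moment, N m.
- manip.current_finger_gap(): finger opening in m.
- manip.current_gripper_force(): force on a finger pad.
Only numpy, scipy, OpenCV 4.12 (cv2) and the standard library are available. Lean on these libraries where they do the work, as an engineer would, in place of code of your own. Each camera call takes 0.05 s, during which the arm holds its last target. There are 200 camera calls.

## Task

Set the priming kit out for the next job: stand the spray can, the roll of masking tape, the wooden sanding block and the yellow-lidded box each on the rubber pad whose white silhouette has the outline of its base, centred on it and, for the block and the box, turned to line up with it. Lay the tape flat, never tip the can over, and leave the little cast skeleton where it stands.

Things in the scene. Friction and masses are not known exactly. Their poses are not given: they have to be found in the camera images.
- primer_can: small blue and white aerosol can with a white cap, standing upright; loose, about 0.17 kg; body 53 mm in diameter, cylindrical up to about 85 mm, 116 mm tall with its cap. Origin at the centre of its underside, z up along its axis.
- tape: roll of tan masking tape lying flat among the pads (another, older ring lies far to the right, out of the work); loose, about 0.09 kg; outer diameter 92 mm, hole about 56 mm in diameter, so the ring's wall is about 17 mm thick, 24 mm high: grasp the wall with one finger in the hole. Origin at the centre of the ring, at its underside; z up.
- sanding_block: light brown wooden block lying flat; loose, about 0.1 kg; 46 mm along its own x, 72 mm along its own y, 46 mm high. Origin at the centre of its underside, z up.
- yellow_box: white pocket box with a yellow lid, standing upright among the pads (other yellow scraps and boxes lie farther back and to the right); loose, about 0.03 kg; 32 mm along its own x, 47 mm along its own y, 72 mm high; grasp it below the lid, which begins about 58 mm up. Origin at the centre of its underside, z up.
- can_pad: a fixed flat dark rubber pad, 8 mm thick, lying on the bench, round, 78 mm in diameter, with a plain white disc of 57 mm at its centre: the place of the can. Origin at the centre of its underside, z up; pad top 8 mm above it.
- tape_pad: a fixed flat dark rubber pad, 8 mm thick, lying on the bench, round, 106 mm in diameter, with a white ring (96 mm outside, 60 mm inside, dark in the middle): the place of the tape. Origin at the centre of its underside, z up; pad top 8 mm above it.
- block_pad: a fixed flat dark rubber pad, 8 mm thick, lying on the bench, rectangular, 66 mm along its x and 92 mm along its y, with a white rectangle of 50 x 76 mm at its centre: the place of the sanding block, whose x lies along the pad's x (either way round). Origin at the centre of its underside, z up; pad top 8 mm above it.
- box_pad: a fixed flat dark rubber pad, 8 mm thick, lying on the bench, rectangular, 52 mm along its x and 67 mm along its y, with a white rectangle of 36 x 51 mm at its centre: the place of the yellow-lidded box, whose x lies along the pad's x (either way round). Origin at the centre of its underside, z up; pad top 8 mm above it.
- skeleton: small grey cast animal skeleton standing beside the work, a loose bystander, about 90 x 105 mm and 40 mm high; not to be disturbed. Origin near the middle of its underside.
- bench_vise: blue bench vise, bolted down to the right of the work; about 110 x 130 mm, 82 mm high; keep the gripper clear of it. Origin at the middle of its foot. Behind the work stand a clear tool case (72 mm high, its front edge near x = 0.61 from y = -0.14 to 0.05) and an open carton (140 mm high, nearest corner near x = 0.59, y = -0.23, its sides running back from there to left and right).

How it is judged:
By the outcome, as a careful person would: the job done as asked, in the order asked, and still so for the second after the job is handed in, with the robot touching nothing.
It also fails if it takes over 136 s, if anything falls off the work surface, if the arm or the gripper's body presses on something with over 40 N, if the wrist force passes 120 N, or if a joint passes its speed limit or range.

## Working session

There is one attempt and no reset: what is moved stays moved. The work goes in short steps, each a Python script; the robot and the scene stay as the last script left them, time stands still between calls to the robot, and variables do not carry over. Pictures are saved under pics/ and viewed, at most 14 in all, crops included, and the job is handed in when it is done.

```bash
mkdir -p pics; python3 - <<'E'
from bench import manip, effector, viewer
import cv2
for n in ("scene","top"):
    cv2.imwrite(f"pics/{n}0.png",viewer.get_image(n)[:,:,::-1]); print(n,viewer.get_calibration(n))
print(manip.current_tcp_rot(),manip.current_clock())
E
```

```text
scene {'vfov': 53.01375066683071, 'cx': 315.9967477218516, 'cy': 241.53814106442175, 'eye': array([ 0.06484645, -0.73751873,  0.77720152]), 'attitude': array([ 0.87332151, -0.3084579 ,  0.12095925, -0.35711641])}
top {'vfov': 50.104146481861044, 'cx': 319.3285273148842, 'cy': 238.56587142337037, 'eye': array([ 0.25812482, -0.17579121,  1.08406876]), 'attitude': array([-0.68190498,  0.72133117, -0.08675338,  0.08462144])}
[ 1.29010456e-01  9.91642836e-01 -8.73034064e-04 -1.59713680e-04] 0.1
```

View pics/top0.png

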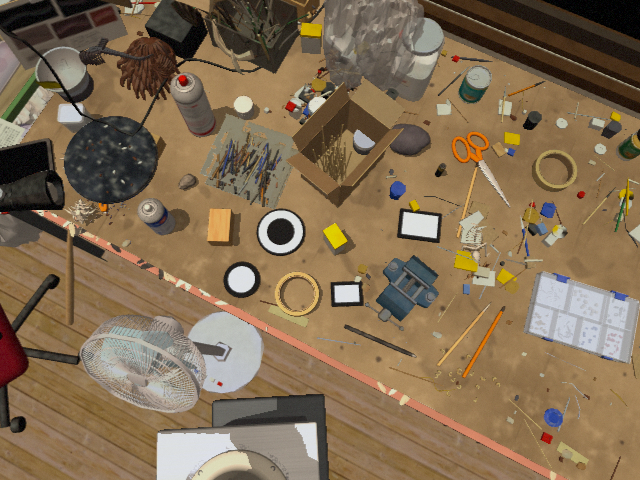

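View pics/scene0.png

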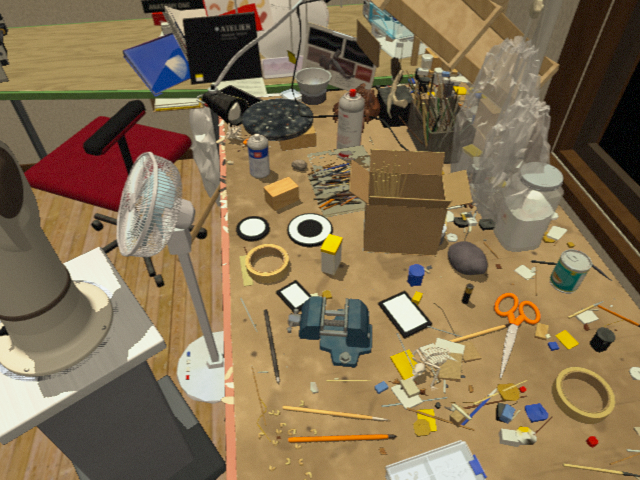

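```bash
cat > h.py <<'E'
from bench import manip, effector, viewer
import cv2, numpy as np
from scipy.spatial.transform import Rotation as R
def cam(n):
    c=viewer.get_calibration(n); f=240/np.tan(np.radians(c['vfov']/2))
    return np.array([[f,0,c['cx']],[0,f,c['cy']],[0,0,1]]),R.from_quat(c['attitude']).as_matrix(),np.array(c['eye'])
def proj(n,P):
    K,A,e=cam(n); q=(np.atleast_2d(P)-e)@A@K.T; return q[:,:2]/q[:,2:]
def unproj(n,uv,z):
    K,A,e=cam(n); uv=np.atleast_2d(uv); d=np.c_[uv,np.ones(len(uv))]@np.linalg.inv(K).T@A.T
    return (e+d*((z-e[2])/d[:,2])[:,None])[:,:2]
def blob(n,img,lo,hi,uv,z,win=45,save=None):
    """contour (HSV range) nearest pixel uv, unprojected to plane z: returns xy pts (m)"""
    m=cv2.inRange(cv2.cvtColor(img,cv2.COLOR_RGB2HSV),np.array(lo),np.array(hi))
    w=np.zeros_like(m); u,v=map(int,uv); w[max(v-win,0):v+win,max(u-win,0):u+win]=255; m&=w
    S=4; m=(cv2.resize(m,None,fx=S,fy=S,interpolation=cv2.INTER_CUBIC)>127).astype(np.uint8)
    cs,_=cv2.findContours(m,cv2.RETR_EXTERNAL,cv2.CHAIN_APPROX_NONE)
    c=max(cs,key=cv2.contourArea)[:,0,:]
    return unproj(n,(c+.5)/S-.5,z)
def rect(p):
    (c,s,a)=cv2.minAreaRect((p*1000).astype(np.float32)); a=np.radians(a)
    w,h=s
    if w>h: w,h=h,w; a+=np.pi/2   # a = direction of short side (own x)
    a=(a+np.pi/2)%np.pi-np.pi/2
    return np.round(c,1),np.round((w,h),1),round(float(np.degrees(a)),1)
E
python3 - <<'E'
from h import *
W=([0,0,190],[180,60,255])
T={n:viewer.get_image(n) for n in("top","scene")}
pads={'can':((241,280),(253,228)),'tape':((281,232),(310,230)),'block':((419,226),(405,313)),'box':((347,294),(295,296))}
for k,(a,b) in pads.items():
    for n,uv in(("top",a),("scene",b)):
        p=blob(n,T[n],*W,uv,.008,win=30 if n=='top' else 32)
        print(k,n,rect(p), cv2.fitEllipse((p*1000).astype(np.float32))[:2] if k in('can','tape') else '')
Y=([22,180,150],[32,255,255])
for n,uv in(("top",(335,237)),("scene",(331,243))):
    p=blob(n,T[n],*Y,uv,.072,win=22); print('box',n,rect(p))
# tape outline & block, hue print
for n,pts in(("top",[(220,215),(220,236),(297,276),(297,312),(335,235),(345,246),(155,205),(150,206),(160,226)]),):
    hs=cv2.cvtColor(T[n],cv2.COLOR_RGB2HSV)
    for u,v in pts: print(u,v,hs[v,u])
t=T['top']; 
a=cv2.resize(t[190:330,60:260],None,fx=4,fy=4,interpolation=cv2.INTER_CUBIC)[:, :800]
cv2.imwrite('pics/c1.png',a[:,:,::-1])
a=cv2.resize(t[190:330,260:460],None,fx=4,fy=4,interpolation=cv2.INTER_CUBIC)
cv2.imwrite('pics/c2.png',a[:,:,::-1])
E
```

```text
can top (array([446.1, -16. ]), array([54.8, 56.8]), -47.2) ((446.22833251953125, -16.141738891601562), (54.628604888916016, 55.41548538208008))
can scene (array([443.9, -17.1]), array([55.6, 57.9]), 50.8) ((444.75299072265625, -16.583425521850586), (55.169090270996094, 57.392635345458984))
tape top (array([ 545.6, -103.4]), array([93.5, 95.1]), -3.2) ((546.0458374023438, -103.01316833496094), (93.69551086425781, 94.26815795898438))
tape scene (array([ 544.6, -102.9]), array([95.3, 95.4]), -73.5) ((544.561767578125, -103.27710723876953), (94.2436752319336, 95.43643188476562))
block top (array([ 543.6, -405.8]), array([50.3, 75.9]), -10.9) 
block scene (array([ 542.6, -405.7]), array([51.9, 77.4]), -11.2) 
box top (array([ 403.7, -237.1]), array([35.4, 50.3]), -3.2) 
box scene (array([ 401.9, -237.2]), array([37.5, 52.5]), -2.0) 
box top (array([ 513.8, -217.6]), array([32.9, 47.6]), -60.5)
box scene (array([ 511.9, -218.6]), array([34.1, 49.7]), -60.2)
220 215 [ 16 155 222]
220 236 [ 18 145 222]
297 276 [ 16 135 132]
297 312 [ 20 134 221]
335 235 [ 27 255 222]
345 246 [ 21 116  86]
155 205 [ 16  50 179]
150 206 [ 18  61 117]
160 226 [ 8 14 75]
```

View pics/c1.png

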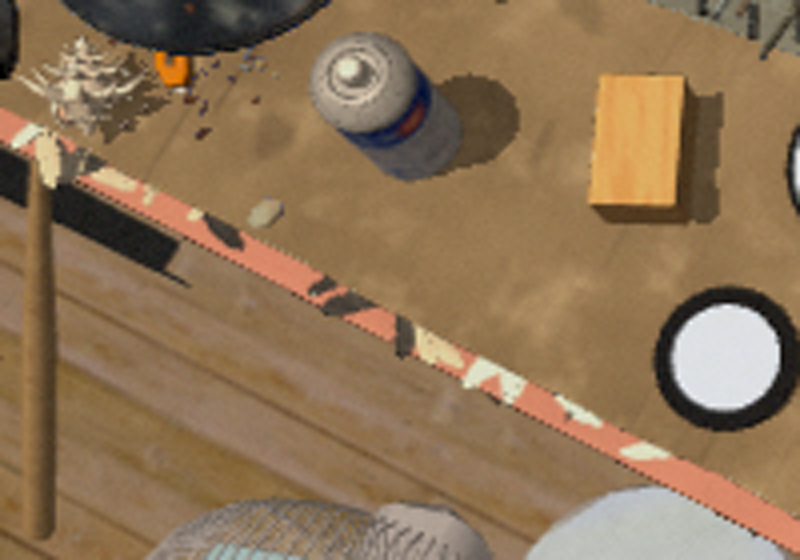

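View pics/c2.png

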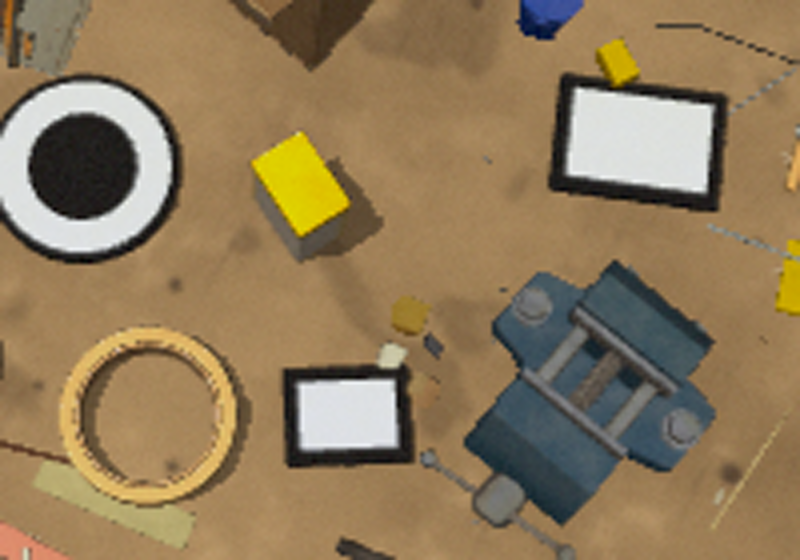

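```bash
python3 - <<'E'
from h import *
T={n:viewer.get_image(n) for n in("top","scene")}
W=([8,90,165],[24,255,255])
for n,tu,bu in(("top",(297,294),(220,225)),("scene",(267,262),(281,188))):
    p=blob(n,T[n],[8,90,185],[24,255,255],tu,.024,win=30); print('tape',n,cv2.fitEllipse((p*1000).astype(np.float32)))
    p=blob(n,T[n],[8,120,200],[24,255,255],bu,.046,win=24); print('block',n,rect(p))
x,y=unproj("top",[(60+385/4,190+102/4)],.085)[0]   # rough
# silhouette bottom guess from scene: bottom centre
b=unproj("scene",[(260,172)],0.)[0]; 
c0=unproj("top",[(60+352/4,190+68/4)],.116)[0]
print('can rough',b,c0)
c=(b+c0)/2
t=np.linspace(0,2*np.pi,60); circ=np.c_[np.cos(t),np.sin(t)]
ims=[]
for n,(u0,v0,w,h) in(("top",(120,190,80,60)),("scene",(220,120,80,70))):
    S=5; im=cv2.resize(T[n][v0:v0+h,u0:u0+w],None,fx=S,fy=S,interpolation=cv2.INTER_CUBIC).copy()
    for cc,col in((b,(255,0,0)),(c0,(0,255,0))):
      for r,z in((.0265,0),(.0265,.085)):
        q=proj(n,np.c_[cc+r*circ,np.full(60,z)]); q=((q-[u0,v0]+.5)*S).astype(int)
        cv2.polylines(im,[q],True,col,1)
    ims.append(cv2.copyMakeBorder(im,0,350-im.shape[0],0,0,cv2.BORDER_CONSTANT))
cv2.imwrite('pics/can.png',np.hstack(ims)[:,:,::-1])
E
```

```text
tape top ((407.11920166015625, -132.31390380859375), (90.2580337524414, 90.96891021728516), 20.071413040161133)
block top (array([557.8,  23.2]), array([45.5, 70.3]), 85.2)
tape scene ((405.8463134765625, -133.05490112304688), (91.40550994873047, 93.0628890991211), 75.93770599365234)
block scene (array([556.2,  22.3]), array([48.3, 71.5]), 84.6)
can rough [0.57918323 0.1515363 ] [0.58117863 0.14875625]
```

View pics/can.png

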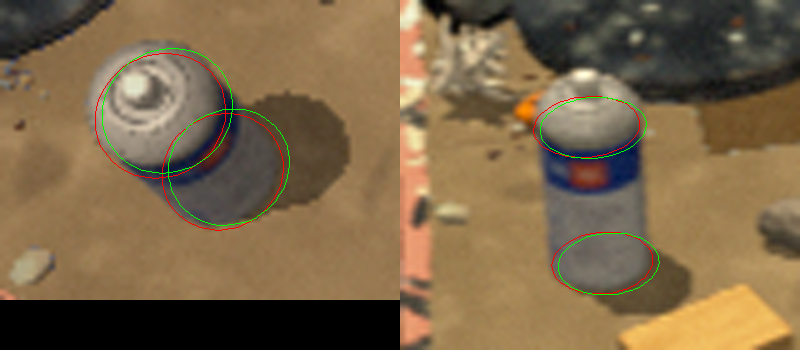

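```bash
cat >> h.py <<'E'
def quat(deg):
    a=np.radians(deg); y=np.array([np.cos(a),np.sin(a),0]); z=np.array([0,0,-1.]); x=np.cross(y,z)
    return R.from_matrix(np.c_[x,y,z]).as_quat()
def ik(p,deg):
    """choose the half turn with joint 7 nearest its middle; returns (deg,q)"""
    c=[(d,manip.solve_ik(p,quat(d))) for d in(deg,deg+180)]
    c=[x for x in c if x[1] is not None]
    return min(c,key=lambda x:abs(x[1][6])) if c else None
def tri(a,b):
    L=[]
    for n,uv in(("top",a),("scene",b)):
        K,A,e=cam(n); d=A@np.linalg.inv(K)@np.r_[uv,1]; L.append((e,d/np.linalg.norm(d)))
    (e1,d1),(e2,d2)=L; s=np.linalg.lstsq(np.c_[d1,-d2],e2-e1,rcond=None)[0]
    p,q=e1+s[0]*d1,e2+s[1]*d2; return np.round((p+q)/2,3),round(np.linalg.norm(p-q),3)
OBJ=dict(can=(.580,.1535),tape=(.4065,-.1327),block=(.557,.0228,84.9),box=(.5128,-.2181,-60.4))
PAD=dict(can=(.4455,-.0163),tape=(.5453,-.1031),block=(.5431,-.4057,-11.),box=(.4028,-.2371,-2.6))
E
python3 - <<'E'
from h import *
print('disc',tri((112,160),(278,118)),'fan',tri((145,362),(155,205)),'redcan top',tri((184,80),(352,92)),'shade tip',tri((60,190),(240,115)))
def s(n,p,d):
    r=ik(p,d); print(n,None if r is None else (r[0],np.round(r[1],2)))
for d in(0,30,60,90,120,150): s(f'can {d}',(*OBJ['can'],.057),d)
for d in(0,45,90,135): s(f'canpad {d}',(*PAD['can'],.066),d)
for d in(120,130): a=np.radians(d); s(f'tape{d}',(OBJ['tape'][0]+.044*np.cos(a),OBJ['tape'][1]+.044*np.sin(a),.006),d)
s('tapepad',(PAD['tape'][0]-.0387,PAD['tape'][1],.016),180)
for k,g in(('block',.017),('box',.023)):
    s(k,(*OBJ[k][:2],g),OBJ[k][2]); s(k+'pad',(*PAD[k][:2],g+.009),PAD[k][2])
E
```

```text
disc (array([0.707, 0.243, 0.068]), np.float64(0.002)) fan (array([0.291, 0.174, 0.028]), np.float64(0.013)) redcan top (array([0.813, 0.062, 0.186]), np.float64(0.002)) shade tip (array([0.656, 0.363, 0.042]), np.float64(0.002))
can 0 (0, array([-0.32,  0.59,  0.02,  1.81, -0.01,  0.74, -0.29]))
can 30 (30, array([-0.25,  0.59, -0.07,  1.81,  0.06,  0.75,  0.17]))
can 60 (60, array([-0.18,  0.59, -0.16,  1.8 ,  0.13,  0.75,  0.63]))
can 90 (90, array([-0.11,  0.6 , -0.26,  1.8 ,  0.21,  0.76,  1.1 ]))
can 120 (300, array([-0.44,  0.59,  0.17,  1.81, -0.14,  0.75, -1.23]))
can 150 (330, array([-0.38,  0.59,  0.11,  1.81, -0.09,  0.74, -0.76]))
canpad 0 (0, array([-0.15,  0.37,  0.15,  2.18, -0.1 ,  0.6 ,  0.07]))
canpad 45 (45, array([-0.06,  0.36,  0.04,  2.18, -0.02,  0.6 ,  0.78]))
canpad 90 (270, array([-0.43,  0.4 ,  0.48,  2.19, -0.32,  0.61, -1.3 ]))
canpad 135 (315, array([-0.25,  0.37,  0.27,  2.19, -0.17,  0.6 , -0.65]))
tape120 (300, array([-0.37,  0.52,  0.63,  2.33, -0.7 ,  0.48, -0.21]))
tape130 (310, array([-0.35,  0.52,  0.63,  2.34, -0.7 ,  0.47, -0.02]))
tapepad (360, array([-0.05,  0.56,  0.25,  2.03, -0.25,  0.57,  0.37]))
block (84.9, array([ 0.05,  0.6 , -0.17,  1.92,  0.16,  0.63,  1.25]))
blockpad (-11.0, array([ 0.12,  0.88,  0.73,  1.62, -0.7 ,  0.92,  0.92]))
box (-60.4, array([-0.35,  0.85,  0.96,  1.95, -0.93,  0.87,  0.07]))
boxpad (-2.6, array([-0.18,  0.61,  0.81,  2.16, -0.74,  0.67,  1.1 ]))
```

```bash
python3 - <<'E'
from h import *
x,y=OBJ['can']; H=.24
manip.move_pose((x,y,H),quat(95))
manip.servo_line((x,y,.056)); effector.close(5); print(manip.current_finger_gap(),manip.current_tool_pos())
effector.open_jaws(); manip.servo_line((x,y,.13))
manip.move_pose((x,y,.13),quat(-30)); manip.servo_line((x,y,.056)); effector.close(15)
print(manip.current_finger_gap(),manip.current_gripper_force(),manip.current_clock())
manip.servo_line((x,y,.16)); 
px,py=PAD['can']
manip.servo_line((px,py,.16),vel=.2); manip.servo_line((px,py,.075)); manip.servo_line((px,py,.0648),vel=.03)
print(manip.current_force(),manip.current_finger_gap())
effector.open_jaws(); manip.servo_line((px,py,.2),vel=.25)
print(manip.current_clock())
E
```

```text
0.05221059629621171 [0.58008537 0.15344344 0.05603541]
0.05220387887557655 14.99099769629538 9.1167
[ 0.06618277  0.06619837 -1.60453938] 0.05200061957572742
13.9083
```

```bash
python3 - <<'E'
from h import *
c=np.array(OBJ['tape']); u=np.array([np.cos(np.radians(120)),np.sin(np.radians(120))])
g=c+.044*u
manip.move_pose((*g,.17),quat(300)); manip.servo_line((*g,.05)); manip.servo_line((*g,.006),vel=.06); print(manip.current_force())
effector.close(12); gap=manip.current_finger_gap(); print(gap,manip.current_gripper_force())
manip.servo_line((*g,.17)); print(manip.current_finger_gap())
p=np.array(PAD['tape'])-[.0387,0]
print(ik((*p,.17),0))
manip.move_pose((*p,.17),quat(0)); manip.servo_line((*p,.03)); manip.servo_line((*p,.0148),vel=.03); print(manip.current_force())
effector.open_jaws(); print(manip.current_force())
manip.servo_line((p[0]-.0015,p[1],.0148),vel=.03); manip.servo_line((p[0]-.0015,p[1],.16))
x,y,a=OBJ['block']; manip.move_pose((x,y,.30),quat(a))
im=viewer.get_image("scene"); cv2.imwrite('pics/s1.png',im[:,:,::-1]); print(manip.current_clock())
E
```

```text
[-1.07461756  0.44171778  0.29138674]
0.0109227465771718 11.347018941314026
0.010537217289698815
(0, array([-0.19044706,  0.31731699,  0.4042002 ,  1.96007385, -0.15801283,
        0.89440206,  0.29497896]))
[ 0.47297867 -0.03296695 -1.23826406]
[ 0.37485965 -0.56933386 -0.06764364]
25.2667
```

View pics/s1.png

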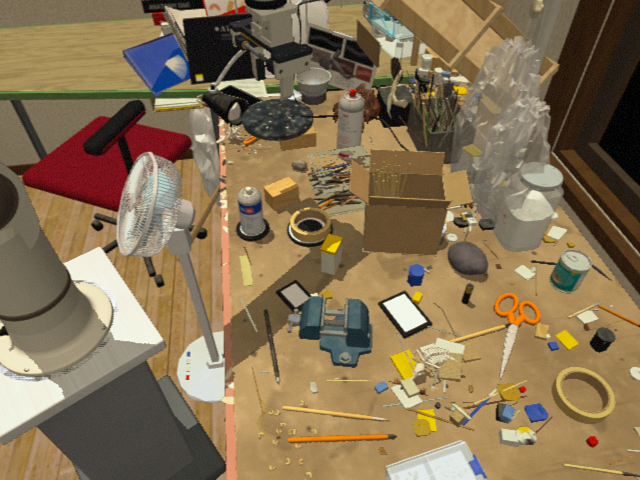

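```bash
python3 - <<'E'
from h import *
for k,g,f in(('block',.017,15),('box',.022,6)):
    x,y,a=OBJ[k]; px,py,b=PAD[k]; 
    manip.move_pose((x,y,.25),quat(a)); manip.servo_line((x,y,.10),vel=.25); manip.servo_line((x,y,g),vel=.08); print(manip.current_force())
    effector.close(f); print(k,manip.current_finger_gap()); manip.servo_line((x,y,.22),vel=.25)
    print(manip.current_finger_gap())
    manip.move_pose((px,py,.22),quat(b)); manip.servo_line((px,py,.05),vel=.2); manip.servo_line((px,py,g+.0088),vel=.03)
    print(manip.current_force()); effector.open_jaws(); manip.servo_line((px,py,.22),vel=.2)
manip.move_pose((.35,.25,.35),quat(30))
for n in("top","scene"): cv2.imwrite(f'pics/{n}2.png',viewer.get_image(n)[:,:,::-1])
t=viewer.get_image("top"); a=cv2.resize(t[190:330,210:450],None,fx=3.3,fy=3.3,interpolation=cv2.INTER_CUBIC)
cv2.imwrite('pics/t2c.png',a[:,:,::-1]); print(manip.current_clock())
E
```

```text
[ 0.04126908 -0.19564609  0.20181521]
block 0.04595250701750752
0.04585918505824637
[ 0.09694414 -1.05777605 -1.23156567]
[ 0.29876132 -0.64797208  0.94221587]
box 0.02992105754101397
0.02986036296915051
[-0.46940431 -0.23437091 -0.05791237]
46.525
```

View pics/t2c.png

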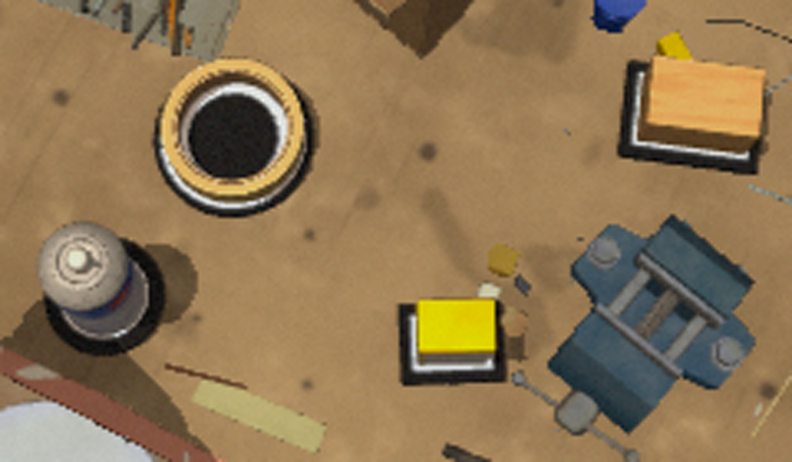

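View pics/scene2.png

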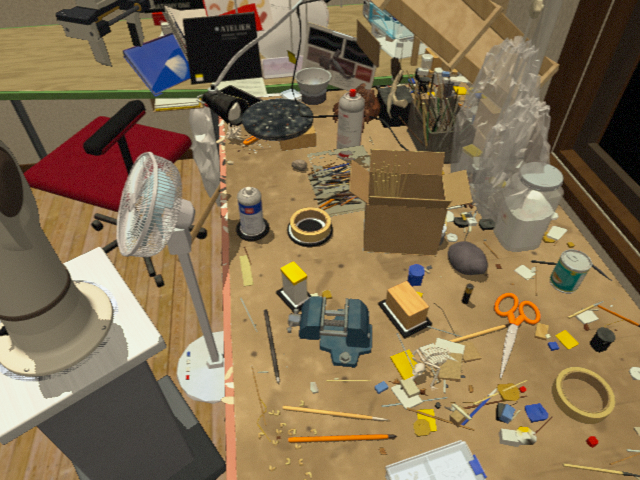

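```bash
cat > m.py <<'E'
from h import *
pt=dict(tape=((546,-103),),block=((543.6,-405.8),))
P={'top':dict(tape=(546,-103.2),block=(543.6,-405.8,-10.9),box=(403.7,-237.1,-3.2)),'scene':dict(tape=(544.6,-103.1),block=(542.6,-405.7,-11.2),box=(401.9,-237.2,-2.0))}
C=dict(tape=([8,90,185],[24,255,255],.032,26),block=([8,120,190],[24,255,255],.054,26),box=([22,180,150],[32,255,255],.080,22))
for n in P:
    im=viewer.get_image(n)
    for k,(lo,hi,z,w) in C.items():
        uv=proj(n,[*(np.array(P[n][k][:2])/1000),z])[0]
        p=blob(n,im,lo,hi,uv,z,win=w+(6 if n=='scene' else 0))
        if k=='tape': e=cv2.fitEllipse((p*1000).astype(np.float32)); c,s,a=np.array(e[0]),np.round(e[1],1),0; d=0
        else: c,s,a=rect(p); d=a-P[n][k][2]
        print(n,k,'size',s,'offset mm',np.round(c-P[n][k][:2],1),'deg',round(d,1))
E
python3 - <<'E'
from m import *
t=np.linspace(0,2*np.pi,60); circ=np.c_[np.cos(t),np.sin(t)]; ims=[]
for n in("top","scene"):
    im=viewer.get_image(n); c=np.array({'top':(.4462,-.0161),'scene':(.4443,-.0168)}[n])
    u0,v0=(proj(n,[*c,.04])[0]-35).astype(int); S=5
    im=cv2.resize(im[v0:v0+70,u0:u0+78],None,fx=S,fy=S,interpolation=cv2.INTER_CUBIC).copy()
    for r,z,col in((.0265,.008,(255,0,0)),(.0265,.093,(0,255,0)),(.039,.008,(255,0,255))):
        q=proj(n,np.c_[c+r*circ,np.full(60,z)]); cv2.polylines(im,[((q-[u0,v0]+.5)*S).astype(int)],True,col,1)
    ims.append(im)
cv2.imwrite('pics/can2.png',np.hstack(ims)[:,:,::-1])
E
```

```text
top tape size [90.1 90.4] offset mm [ 1.1 -1. ] deg 0
top block size [47.9 71.6] offset mm [1. 0.] deg -0.3
top box size [31.2 47. ] offset mm [-1.   1.4] deg 0.0
scene tape size [91.7 92.9] offset mm [ 1.3 -1.4] deg 0
scene block size [51.2 72.8] offset mm [ 1.8 -0.5] deg 0.4
scene box size [34.  49.2] offset mm [-0.6 -0.4] deg -0.3
```

View pics/can2.png

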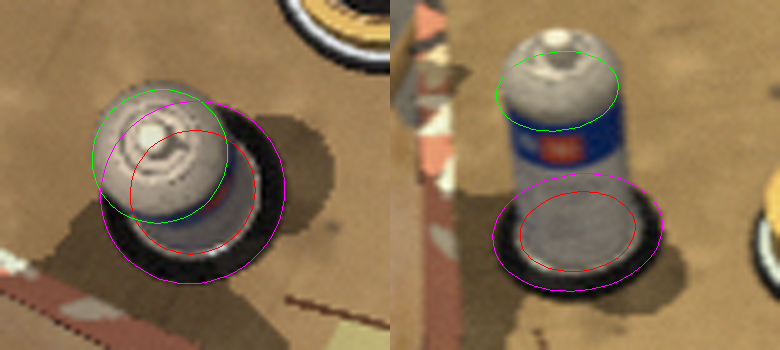

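```bash
python3 -c "
from bench import manip
print(manip.hand_in(),manip.current_clock())"
```

```text
the job is handed in; nothing more can be done
the job is handed in; nothing more can be done
```

The job is handed in: the can, tape, block and box each stand on their matching pad, within about 2 mm of centre, with the block and box within about 0.5° of their pads; the can stayed upright, the tape lies flat, and the arm never came near the skeleton.

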